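Incubator to standby, then hold its sprung cover just under the balance point

ROBOT

A 6-joint arm with a two-finger parallel gripper is mounted at the origin on the work surface. World frame = base frame: x ahead of the robot, y to its left, z up, the work surface at z = 0. Lengths are in m, angles in rad, forces in N, time in s.
With the tool pointing down it reaches from about 0.35 to 0.975 m from the base axis. Payload 4.9 kg.
Tool frame: the origin (TCP) lies midway between the tips of the shut fingers; the grasp point (between the pads) lies 19 mm behind it; z points along the fingers, y is the line along which they close (so a half turn about z gives the same grasp; the last joint's range is limited). The gripper opens to 85 mm and grips with 20 to 120 N. Pads are 22 mm wide; open, the fingers measure 114 mm over their backs; the gripper's body (76 mm by 85 mm) begins 54 mm behind the grasp point. The pads swing forward as they close: fully open they stand 13 mm farther back than shut.
Start: joints at [-1.304, 0.053, 1.613, -0, 1.476, -0.119], TCP at [0.235, -0.579, 0.231] pointing down, gripper open.
Joint ranges: [-3.01, 3.01], [-1.01, 2.22], [0.06, 2.58], [-1.02, 4.17], [0.09, 2.62], [-3.14, 3.14]. Speed limits (rad/s): [2.57, 2.57, 3.14, 3.14, 3.14, 3.14].

INTERFACE

Orientations are given as a unit quaternion [w, x, y, z].
In Python, from plant import * gives the robot as it stands.
- The arm moves only by the tool jog_arm, never from a script. Its argument "targets" is a list of rows, each a list of 3 entries, a list of its own where there are three numbers: the shift along the tool's x, y, z in units of 25 mm (1.0 is 25 mm), then the turn, a rotation vector about the tool's x, y, z in units of 8 degrees (1.0 is 8 degrees), then the opening in per cent of the stroke, from 0 (shut) to 100 (fully open). A call has 1 to 8 rows; each row is the pose to reach, as a shift and turn from the pose commanded when the call began, along the tool's axes at that moment; what a row does not reach only later rows make up. A row lasts 1/8 s, in which the tool goes at most 62.5 mm and 10.7 degrees, less where a joint would pass 70% of its speed; a pose out of reach is approached as far as the arm can. A call with a gripper value outside its range is refused whole. The fingers move at their own pace and stop on an object; the grip force is fixed at half the most. Time passes only in rows, so rows that repeat a pose let the fingers close. It gives the time, the measured TCP pose, the force, the opening and the grip force at its end, in the units of the state.
- state(): the state, without advancing time (a new reading comes with each control period).
- grab_frame(name): name is "scene" or "top"; returns (picture, depth): 480x640x3 uint8, red, green, blue; 480x640 float32, m along the optical axis (not along the pixel's ray), 0 where there is no reading.
- camera_params(name): a dict with "fovy" (degrees; the focal length in pixels is half the picture's height over the tangent of half this angle, whatever the lens; pixels are square), "cx", "cy" (the principal point, pixels), "dist" ([k1, k2, p1, p2, k3] as OpenCV has them; the pictures are not rectified), "rvec" (rotation vector, rad) and "tvec" (3), from world to camera coordinates, as OpenCV has them. Camera axes: x right, y down, z forward; pixel columns grow to the right and rows downward; lengths in m; the calibration is good to about 2 mm. A picture is of the moment at which its call begins. camera_params takes no time and is no camera call.
- job_done(): hands the job in; it is judged then, once.
The state is a dict: "time": time; "joint_pos": joint angles; "joint_vel": joint speeds; "joint_efforts": joint torques, N m; "tool_pos": TCP position; "tool_rot": TCP orientation; "contact_force": force on the tool from outside, world axes, zero at the start; "ft_torque": the same for the moment, N m; "gripper_width": opening from 0.0 (shut) to 1.0 (fully open); "grasp_force": force on a finger pad.
Only numpy, scipy, OpenCV 4.12 (cv2) and the standard library are available. Lean on these libraries where they do the work, as an engineer would, in place of code of your own. Each camera call takes 0.05 s, during which the arm holds its last target. There are 200 camera calls.

TASK

Take the stylus from its holder, press the incubator's small recessed standby button fully down with it, and stand the stylus back in the holder while the cover is still shut. Then raise the sprung cover by its handle a little past its balance point to feel the spring take over, without letting it swing right open onto its stop, ease it back down and finish while still holding it by the handle, still, just below the balance point: the handle a finger's breadth or so (about 25 mm) lower than at balance. Leave everything else on the bench where it stands, and do not let go of the cover at the end.

Things in the scene. Friction and masses are not known exactly. Their poses are not given: they have to be found in the camera images.
- incubator: White bench incubator, fixed, 300 mm (x) by 320 (y), 130 tall, with a step 60 deep, 70 high along its front. Origin: centre of its underside; front (step, cover handle) faces its -x, to the robot. The cover takes the top at y -70 to 160 mm; beside it lies a flat grey control strip (y -160 to -70, x -90 to 150, top at z 130) with the button well and a dark display; a vial stands at its back end.
- button_well (a point): Middle of the mouth of the button's well, level with the top of the grey strip: a 16 x 16 mm square vertical hole framed by a thin flat square steel bezel. The white round button (13 mm across) lies inside with its top 8 mm below the mouth; too deep and narrow for fingers.
- button (a joint): Travel of the button in m: 0 released, 0.005 fully down (it counts as pressed above 0.004, held 0.1 s). It springs back by itself and needs 1.2 N to start and about 4 N to be fully down.
- button_top (a point): The white button's cap, 13 mm across; the point is the middle of its top face, 8 mm below the mouth of the well when released.
- cover (a joint): Cover angle in rad: 0 shut (level), growing as the handle rises; stop at 1.40 (fully open). Balance point 0.90 (52 degrees): below it the cover falls shut when let go, above it the spring throws it open. At the handle it takes about 1.5 N upward to start it, nothing at balance; about 0.4 N of weight is felt at 0.75, up to 1.6 N towards open near the stop.
- cover_hinge (a point): Middle of the cover's hinge line, 132 mm above the bench, at the cover's rear edge; the hinge line runs along the incubator's y axis. It does not move as the cover opens.
- cover_handle (a point): Steel D-handle on the cover's front edge: round bar 12 mm thick, 120 long, parallel to the hinge, on two arms 55 long at its ends (49 mm gap to the cover's edge, 62 free below when shut). The point: middle of the bar. Shut, it lies 235 mm in front (incubator -x) of the hinge line and 6 mm above it, at z 138 mm; it moves on a circle about the hinge. Panel 180 x 230 x 12 mm, 0.9 kg in all.
- stylus: Metal stylus, about 70 g, 140 mm long, standing upright tip down in the holder. Origin: the tip's end; z points along it to the handle's end. Steel shank 8 mm thick with a tapered tip from 0 to 50 mm, collar 24 mm across from 50 to 56 mm, round handle 14 mm thick from 56 to 140 mm (grip it around 110 mm).
- holder: Grey block 60 x 60 mm, 75 mm tall, fixed, with one vertical round hole 12 mm wide, 65 mm deep, in the middle of its top. Origin: centre of its underside. The stylus's shank hangs in the hole with the collar resting on the block's top, so the tip is then 25 mm above the bench. It stands on the robot's left or right, a brown bottle on the other side.
- reagent: Bystander: brown glass bottle, 60 mm across, 130 mm tall; origin under its centre.
- vial: Bystander: small jar 24 mm across, 40 mm tall, standing on the back end of the grey control strip; origin under its centre.
- rack: Bystander: white test-tube rack 70 x 200 mm with tubes, 90 mm tall; origin under its centre.
- beaker: Bystander: glass beaker 70 mm across, 90 mm tall; origin under its centre.
- tape: Bystander: roll of tape lying flat, 70 mm across, 20 mm tall; origin under its centre.
Mind the look-alikes: they are no part of the job. There is more than one size of the stylus; the job needs the smaller.

How it is judged:
On the way, in this order (a step that is already met when the one before it is completed fails the run):
1. the button is pressed fully down with the held stylus, the cover shut (value of joint button above 0.004 m and contact force between stylus and button above 0.5 N and contact force between the fingers and stylus above 0.5 N and value of joint cover below 0.1 rad), for 0.1 s.
2. the stylus stands in its holder again, let go, the cover still shut (horizontal distance between stylus and holder below 0.008 m and z of stylus in the frame of holder below 0.03 m and angle between stylus's own z axis and vertical below 0.12 rad and contact force between the fingers and stylus below 0.1 N and value of joint cover below 0.1 rad), for 0.2 s.
3. the cover is raised by its handle past the balance point (above 0.93 rad), the grasp point within 70 mm of the handle (value of joint cover above 0.93 rad and distance between the grasp point and cover_handle below 0.07 m), for 0.1 s.
At the end, for the whole second after the job is handed in: The cover is held still in the fingers within 70 mm of its handle, at 0.60 to 0.87 rad (balance 0.90), moving less than 0.1 rad/s; the button has sprung back; the stylus stands let go in its holder (collar within 5 mm of the block's top, within 8 mm of its middle, tilted less than 0.12 rad) (value of joint cover between 0.6 and 0.87 rad and velocity of joint cover between -0.1 and 0.1 rad/s and contact force between the fingers and cover above 0.1 N and distance between the grasp point and cover_handle below 0.07 m and value of joint button below 0.001 m and horizontal distance between stylus and holder below 0.008 m and z of stylus in the frame of holder below 0.03 m and angle between stylus's own z axis and vertical below 0.12 rad and contact force between the fingers and stylus below 0.1 N); the arm keeps its last pose, push and grip.
It fails at once if the cover swings open to its stop (beyond 1.30 rad) (value of joint cover above 1.3 rad).
It fails at once if a bystander is moved by more than 30 mm (distance of any of reagent, vial, rack, beaker, tipbox, tape, dishes from where it was at the start of the episode above 0.03 m).
It also fails if it takes over 61 s, if anything falls off the work surface, if the arm or the gripper's body presses on something with over 40 N, if the wrist force passes 120 N, or if a joint passes its speed limit or range.

## Working session

There is one attempt and no reset: what is moved stays moved. The work goes in short steps, Python scripts to look and compute and a tool call to move; the robot and the scene stay as the last step left them, time stands still between calls to the robot, and variables do not carry over. Pictures are saved under pics/ and viewed, at most 10 in all, crops included, and the job is handed in when it is done.

Besides the shell and the picture viewer there is one more tool, called after "Emit:" as name(argument=value, ...), one argument or row to a line, values as JSON. jog_arm: Moves the arm, as the interface text tells. Its arguments: {"type":"object","properties":{"targets":{"type":"array"}},"required":["targets"]}

```bash
ls; mkdir -p pics; cat > h.py <<'E'
from plant import *
import numpy as np, cv2
from scipy.spatial.transform import Rotation as R
def cam(n):
    p=camera_params(n); f=240/np.tan(np.radians(p["fovy"])/2)
    K=np.array([[f,0,p["cx"]],[0,f,p["cy"]],[0,0,1]]); Rm=cv2.Rodrigues(np.array(p["rvec"],float))[0]
    return K,np.array(p["dist"],float),Rm,np.array(p["tvec"],float).ravel()
def ray(n,uv):
    K,d,Rm,t=cam(n); u=cv2.undistortPoints(np.array(uv,float).reshape(-1,1,2),K,d).reshape(-1,2)
    return -Rm.T@t, np.c_[u,np.ones(len(u))]@Rm
def onplane(n,uv,z):
    c,r=ray(n,uv); return c+r*((z-c[2])/r[:,2])[:,None]
def cloud(n,D):
    v,u=np.mgrid[:480,:640]; c,r=ray(n,np.c_[u.ravel(),v.ravel()])
    P=c+r*D.reshape(-1,1); P[D.ravel()==0]=np.nan
    return P.reshape(480,640,3)
def proj(n,P):
    K,d,Rm,t=cam(n); return cv2.projectPoints(np.array(P,float).reshape(-1,1,3),cv2.Rodrigues(Rm)[0],t,K,d)[0].reshape(-1,2)
E
python3 - <<'E'
from h import *
print(state())
for n in("scene","top"):
    I,D=grab_frame(n); cv2.imwrite(f"pics/{n}0.png",I[:,:,::-1]); np.savez(f"{n}0.npz",I=I,D=D); print(n,camera_params(n),(D>0).mean())
E
```

```text
pics
{'time': 0.0, 'joint_pos': array([-1.30401688e+00,  5.33695136e-02,  1.61432071e+00,  3.22600470e-05,
        1.47604248e+00, -1.18983254e-01]), 'joint_vel': array([-9.79925032e-04,  4.45867471e-04,  1.12080907e-03, -4.30219532e-05,
        9.35497048e-04,  5.10667836e-04]), 'joint_efforts': array([-1.04163182e-04, -3.93679941e+01, -3.70176065e+01, -1.75340506e-04,
        6.97853859e-03,  4.52430243e-06]), 'tool_pos': array([ 0.23501329, -0.57843535,  0.23003925]), 'tool_rot': array([-1.06829058e-03,  9.81455725e-01,  1.91685980e-01, -6.29886916e-05]), 'contact_force': array([-0.15630583,  1.4900014 ,  0.61041909]), 'ft_torque': array([-0.04945788,  0.00655683,  0.01078142]), 'grasp_force': 0.0, 'gripper_width': 0.9989030993146948}
scene {'fovy': 52.48169613042345, 'cx': 326.21618528399506, 'cy': 242.24864970150492, 'dist': array([-0.01734492,  0.        ,  0.        ,  0.        ,  0.        ]), 'rvec': array([ 0.93565425,  2.64937473, -0.8864723 ]), 'tvec': array([ 0.4323373 , -0.24519987,  1.3014116 ])} 0.99609375
top {'fovy': 50.91172166838819, 'cx': 313.43441559550416, 'cy': 235.14144527736565, 'dist': array([-0.01209636,  0.        ,  0.        ,  0.        ,  0.        ]), 'rvec': array([ 2.12946165, -2.1027452 ,  0.17659589]), 'tvec': array([0.01672988, 0.56627123, 1.11542147])} 0.9959016927083333
```

View pics/scene0.png

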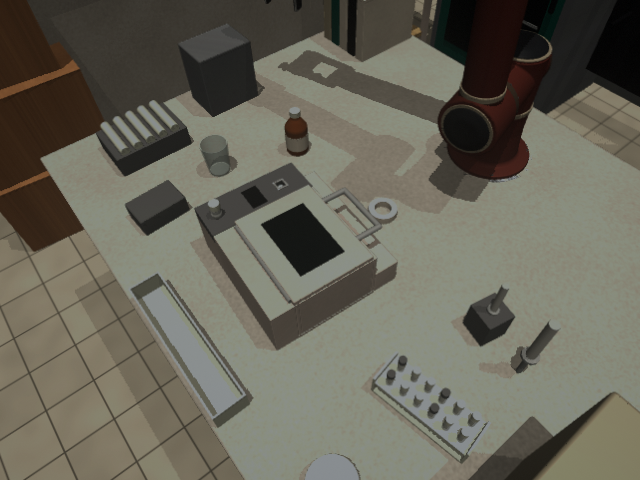

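View pics/top0.png

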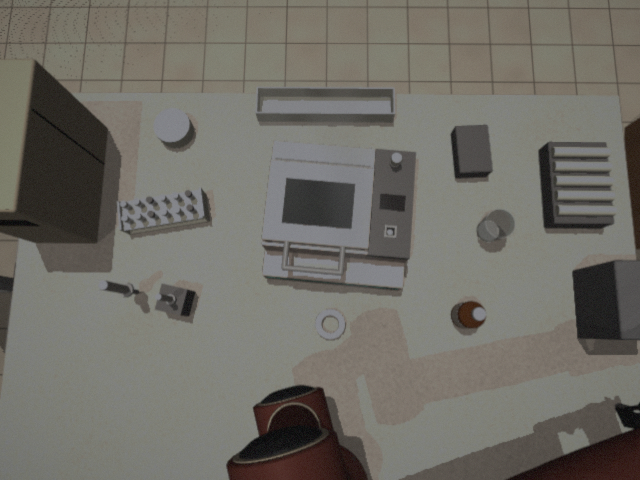

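The scene view shows the incubator at (300,245), with its button bezel at (280,183) and handle bar at (355,215). The brown bottle is at (297,135). Two things could be the stylus: the one in the grey block at scene (500,297) / top (170,298), and a larger one in a small clamp at scene (545,340) / top (115,287). By the description it's the one in the 60 mm block, which I'll check in a crop.

```bash
python3 - <<'E'
from h import *
S=np.load("scene0.npz");T=np.load("top0.npz")
a=cv2.resize(S["I"][265:385,450:570,::-1],(560,560),interpolation=cv2.INTER_CUBIC)
cv2.imwrite("pics/c0.png",np.clip(a*1.5,0,255).astype(np.uint8))
for n,Z in(("scene",S),("top",T)):
    P=cloud(n,Z["D"]); np.save(n+"P.npy",P)
    def band(lo,hi,box): 
        m=(P[...,2]>lo)&(P[...,2]<hi)&(P[...,0]>box[0])&(P[...,0]<box[1])&(P[...,1]>box[2])&(P[...,1]<box[3]); return P[m],m
    px={"scene":[(489,318),(500,290),(545,330),(280,183),(355,215),(345,195),(214,205),(297,135)],"top":[(175,300),(165,297),(108,286),(390,231),(313,272),(397,158),(479,313)]}[n]
    for u,v in px: print(n,u,v,P[v,u].round(3))
E
```

```text
scene 489 318 [0.432 0.345 0.074]
scene 500 290 [0.422 0.335 0.154]
scene 545 330 [0.442 0.436 0.179]
scene 280 183 [ 0.557 -0.156  0.12 ]
scene 355 215 [ 0.423 -0.052  0.004]
scene 345 195 [ 0.399 -0.118  0.003]
scene 214 205 [ 0.719 -0.149  0.17 ]
scene 297 135 [ 0.406 -0.302  0.076]
top 175 300 [0.411 0.329 0.08 ]
top 165 297 [0.414 0.334 0.136]
top 108 286 [0.431 0.434 0.192]
top 390 231 [ 0.564 -0.144  0.121]
top 313 272 [0.47  0.022 0.143]
top 397 158 [ 0.714 -0.155  0.168]
top 479 313 [ 0.39  -0.327  0.127]
```

View pics/c0.png

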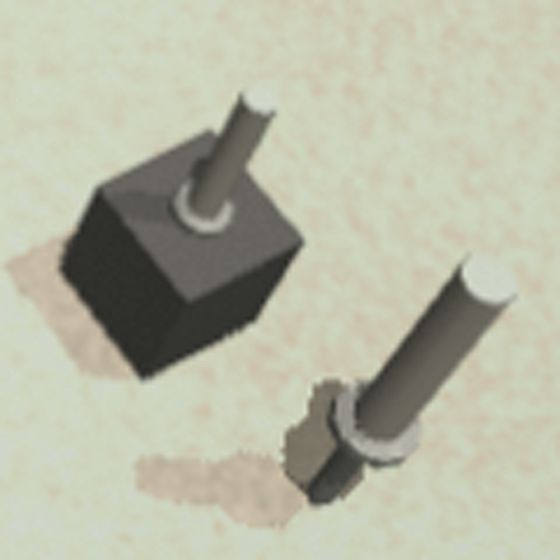

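The crop confirms it: the smaller stylus stands in the grey block, cap at about crop (260,103) and collar at (205,210). The bigger one beside it, cap at (490,280), is the look-alike. Next I'll measure the stylus, the well and the handle.

```bash
python3 - <<'E'
from h import *
I={n:np.load(n+"0.npz")["I"] for n in("scene","top")}; P={n:np.load(n+"P.npy") for n in I}
b=[]
for n in I:
    p=P[n]
    near=(abs(p[...,0]-.42)<.06)&(abs(p[...,1]-.335)<.05)
    s=near&(p[...,2]>.1)&(p[...,2]<.18)
    print(n,"stylus cloud",s.sum(),p[s].mean(0).round(4),p[s].max(0).round(3))
    blk=near&(p[...,2]>.068)&(p[...,2]<.084)
    q=onplane(n,np.argwhere(blk)[:,::-1],.075)[:,:2].astype(np.float32); print(" block",cv2.minAreaRect(q))
    # cap: brightest near the stylus end
    g=I[n].max(2).astype(int)
    v,u=np.nonzero(s); print(" pix",u.min(),u.max(),v.min(),v.max())
    if n=="scene":
        w=np.zeros_like(s);w[282:294,498:512]=1; m=w&(g>150)&(I[n].min(2)>0); 
    m=cv2.dilate(s.astype(np.uint8),np.ones((3,3)))>0
    print(" g",np.round(np.percentile(g[m],[5,50,95])))
    # bezel
    c=proj(n,[[.563,-.147,.13]])[0].round().astype(int); x,y=c; k=14
    w=g[y-k:y+k+1,x-k:x+k+1]; print(" bezel at",c); print(w[::1,::1] if n=="top" else "")
    # bar
    h=(p[...,2]>.125)&(p[...,2]<.155)&(p[...,0]>.44)&(p[...,0]<.52)&(p[...,1]>-.08)&(p[...,1]<.12)
    print(" handle pts",h.sum(),p[h].min(0).round(3),p[h].max(0).round(3))
    st=(p[...,2]>.06)&(p[...,2]<.08)&(p[...,0]>.4)&(p[...,0]<.55)&(p[...,1]>-.25)&(p[...,1]<.2)
    print(" step",st.sum(),cv2.minAreaRect(onplane(n,np.argwhere(st)[:,::-1],.07)[:,:2].astype(np.float32)))
cv2.imwrite("pics/z.png",np.vstack([cv2.resize(I["top"][270:330,90:210,::-1],(480,240),interpolation=cv2.INTER_NEAREST),cv2.resize(I["top"][210:300,240:420,::-1],(480,240),interpolation=cv2.INTER_NEAREST)]))
E
```

```text
scene stylus cloud 209 [0.4193 0.3392 0.1394] [0.425 0.345 0.168]
 block ((0.4181734621524811, 0.33916175365448), (0.06183319911360741, 0.06446800380945206), 78.33615112304688)
 pix 492 509 283 307
 g [ 49.  71. 143.]
 bezel at [280 183]

 handle pts 518 [ 0.467 -0.08   0.127] [0.52  0.088 0.147]
 step 1530 ((0.47640106081962585, -0.015493407845497131), (0.3282962441444397, 0.07593102008104324), 76.45185852050781)
top stylus cloud 97 [0.4121 0.3375 0.1443] [0.419 0.348 0.168]
 block ((0.4123871624469757, 0.33965736627578735), (0.06204906851053238, 0.06005933880805969), 78.13829040527344)
 pix 155 170 294 301
 g [ 46.  80. 137.]
 bezel at [392 231]
[[ 89  91  90  90  90  89  90  91  91  87  88  89  87  90  88  89  89  89
   85  89  89  88  86  83  87  83  86  87  85]
 [ 87  89  88  91  90  89  87  89  87  90  90  91  89  86  88  85  89  85
   88  86  86  86  84  86  88  85  86  89  86]
 [ 87  88  87  85  89  88  91  87  87  87  91  86  88  88  88  85  88  89
   86  86  83  87  87  87  84  86  84  85  87]
 [ 87  87  90  85  88  86  89  89  88  91  86  87  87  90  90  90  87  91
   89  
[... 2540 characters left out ...]
 85  85  88  86  84  88  86  83  86  84]
 [ 90  86  90  88  90  87  87  87  85  86  86  86  84  89  89  86  86  87
   86  89  88  87  89  85  85  86  83  88  85]
 [ 88  89  89  88  86  89  87  87  86  87  88  85  87  85  87  86  88  87
   87  88  90  87  85  84  86  86  87  87  85]
 [ 91  89  91  92  88  92  87  86  85  86  85  89  88  89  88  88  89  86
   89  89  88  88  87  86  88  87  90  88  88]
 [ 91  89  87  88  87  88  89  85  89  90  88  87  88  88  87  87  87  88
   85  88  86  88  87  85  87  89  85  87  86]]
 handle pts 637 [ 0.465 -0.078  0.126] [0.52 0.09 0.15]
 step 3520 ((0.4953458905220032, -0.02234528958797455), (0.31864863634109497, 0.08312775939702988), 85.38583374023438)
```

View pics/z.png

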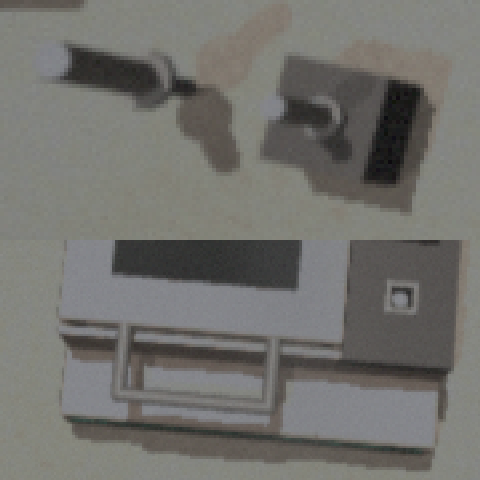

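```bash
python3 - <<'E'
from h import *
I={n:np.load(n+"0.npz")["I"] for n in("scene","top")}
for n,c,th in(("scene",(280,183),None),("top",(390,231),None)):
    g=I[n].max(2); x,y=c; k=13; w=cv2.GaussianBlur(cv2.resize(g[y-k:y+k+1,x-k:x+k+1],None,fx=4,fy=4,interpolation=cv2.INTER_LINEAR),(3,3),0)
    m=(w>106).astype(np.uint8); cs,_=cv2.findContours(m,cv2.RETR_EXTERNAL,cv2.CHAIN_APPROX_NONE)
    for q in cs:
        if cv2.contourArea(q)<300: continue
        r=cv2.minAreaRect(q); pts=(q.reshape(-1,2)+.5)/4-.5+np.array([x-k,y-k])
        W=onplane(n,pts,.131)[:,:2].astype(np.float32); print(n,cv2.contourArea(q),"bezel px",pts.mean(0).round(1),"world",cv2.minAreaRect(W))
for n,p in(("scene",(505.5,287)),("top",(158.2,296.2))): print("cap",n,onplane(n,[p],.165).round(4), "collar",onplane(n,[(494,310.2) if n=="scene" else (170.7,299)],.081).round(4))
print("bar top",onplane("top",[(283.5,358.8-0.0)],.138).round(3))
e=onplane("top",[(240+116/2.667,210+(396-240)/2.667),(240+270/2.667,210+(407-240)/2.667)],.138); print("bar",e.round(4),np.degrees(np.arctan2(e[0,0]-e[1,0],e[0,1]-e[1,1])))
e=onplane("top",[(240+64/2.667,210+(417-240)/2.667),(240+434/2.667,210+(447-240)/2.667)],.07); print("step edge",e.round(4),np.degrees(np.arctan2(e[0,0]-e[1,0],e[0,1]-e[1,1])))
P=np.load("sceneP.npy"); h=(P[...,2]>.135)&(P[...,2]<.152)&(P[...,0]>.455)&(P[...,0]<.495)&(P[...,1]>-.06)&(P[...,1]<.1)
q=onplane("scene",np.argwhere(h)[:,::-1],.140); print("scene bar",h.sum(),q.mean(0),cv2.minAreaRect(q[:,:2].astype(np.float32)))
E
```

```text
scene 397.5 bezel px [289.7 194.8] world ((0.5669676661491394, -0.10836277902126312), (0.014438752084970474, 0.01973472163081169), 53.69858932495117)
top 2262.5 bezel px [390.  230.8] world ((0.5625843405723572, -0.1429881453514099), (0.027212470769882202, 0.027004685252904892), 84.15815734863281)
cap scene [[0.4173 0.3399 0.165 ]] collar [[0.416 0.341 0.081]]
cap top [[0.4137 0.3392 0.165 ]] collar [[0.413  0.3383 0.081 ]]
bar top [[0.291 0.08  0.138]]
bar [[ 0.4774  0.0847  0.138 ]
 [ 0.4701 -0.0377  0.138 ]] 3.4002852559449956
step edge [[ 0.4671  0.1335  0.07  ]
 [ 0.4458 -0.1775  0.07  ]] 3.9221561411937365
scene bar 363 [0.47948207 0.02164504 0.14      ] ((0.48403841257095337, 0.023380346596240997), (0.1330336034297943, 0.027297182008624077), 86.49324798583984)
```

```bash
python3 - <<'E'
from h import *
I=np.load("scene0.npz")["I"]
g=I.max(2); w=g[172:196,268:294]
for r in w: print(*r)
s=state(); Rt=R.from_quat(np.roll(s["tool_rot"],-1)); print(Rt.as_matrix().round(3))
E
```

```text
125 96 90 69 69 69 69 69 69 69 69 69 69 68 69 69 68 69 69 69 69 70 69 69 69 70
90 69 69 69 69 69 69 68 69 69 69 68 69 69 69 68 69 69 69 69 69 69 69 69 69 69
69 69 69 69 69 70 69 68 68 69 69 69 69 69 69 69 69 69 69 69 69 69 69 69 70 69
69 69 68 69 69 68 68 69 68 68 69 69 69 69 69 69 69 69 69 69 69 69 69 69 69 70
68 69 69 69 69 70 69 69 69 69 69 69 68 69 68 69 69 69 69 70 69 68 69 69 70 69
69 68 69 69 69 69 68 69 69 69 69 69 69 70 71 69 69 69 69 70 68 69 69 68 69 69
69 69 69 69 68 68 69 68 68 69 70 74 77 86 87 74 69 69 69 69 69 69 68 70 69 70
70 69 68 69 68 68 69 69 70 75 81 97 100 112 111 95 70 68 69 69 69 69 70 69 69 69
69 69 69 68 69 69 70 74 79 96 99 106 94 70 87 102 83 73 70 69 69 69 69 69 70 69
69 68 69 68 71 74 78 93 90 105 94 62 43 35 54 86 107 92 73 69 68 69 69 69 69 69
69 69 69 70 82 101 92 100 73 63 43 34 33 31 35 59 94 110 91 73 69 69 70 69 70 69
68 69 69 72 95 124 110 73 45 34 34 34 33 31 32 33 60 106 109 91 72 68 69 69 69 69
69 69 69 69 73 92 106 88 46 34 39 52 63 69 53 36 44 79 114 108 82 69 68 68 69 69
69 68 69 69 69 73 89 100 73 47 65 106 126 135 99 64 71 89 109 103 83
[... 208 characters left out ...]
6 71 108 118 112 105 96 71 62 69 69 69 69 68 68 69 68 69 69
69 69 69 69 68 69 68 68 69 88 125 111 70 62 69 68 68 68 69 69 69 69 69 70 69 69
68 69 68 68 69 68 69 68 68 72 76 62 69 69 68 68 69 69 69 68 69 69 68 68 69 70
69 69 69 68 69 69 69 69 68 68 69 68 68 68 68 68 68 69 68 69 69 69 69 69 75 89
69 69 69 69 68 69 69 68 69 68 69 69 68 68 69 68 69 68 69 69 69 70 75 89 106 136
69 68 69 69 68 68 69 68 68 69 69 68 68 68 69 69 69 68 69 68 75 90 106 136 142 141
68 68 69 68 68 70 68 68 69 69 69 68 68 69 68 68 68 69 76 90 106 136 140 139 140 141
69 69 69 68 69 68 68 68 68 69 69 69 68 68 69 69 76 89 107 137 142 140 139 140 140 140
[[ 0.927  0.376 -0.001]
 [ 0.376 -0.927  0.002]
 [ 0.    -0.002 -1.   ]]
```

Emit:
jog_arm(
  targets=[
    [[16.3,-14.1,-2.8],[0,0,-8.5],100],
    [[16.3,-14.1,-2.8],[0,0,-8.5],100],
    [[16.3,-14.1,-2.8],[0,0,-8.5],100],
    [[16.3,-14.1,-2.8],[0,0,-8.5],100],
    [[16.3,-14.1,-2.8],[0,0,-8.5],100],
    [[16.3,-14.1,-2.8],[0,0,-8.5],100],
    [[16.3,-14.1,-2.8],[0,0,-8.5],100],
    [[16.3,-14.1,-2.8],[0,0,-8.5],100],
  ],
)

```text
time: 1.1
tool_pos: [0.4609, -0.1354, 0.2956]
tool_rot: [0.0, 0.706, 0.708, -0.0]
contact_force: [0.3, 0.3, 0.3]
gripper_width: 0.998
grasp_force: 0.0
```

```bash
cat >> h.py <<'E'
def st():
    s=state(); Rt=R.from_quat(np.roll(s["tool_rot"],-1)); print("t",round(s["time"],2),"p",s["tool_pos"].round(4),"ang xt",np.degrees(np.arctan2(Rt.as_matrix()[1,0],Rt.as_matrix()[0,0])).round(2),"w",round(s["gripper_width"],3),"gf",round(s["grasp_force"],1),"F",s["contact_force"].round(1))
    return s,Rt
def units(goal,down=True):
    s,Rt=st(); print("to",goal,"units",(Rt.inv().apply(np.array(goal)-s["tool_pos"])/.025).round(2))
E
python3 - <<'E'
from h import *
e=onplane("scene",np.array([(3.7,10.8),(13.5,5.7),(20.3,12.4),(10.2,17.8)])+[268,172],.131); print(e.round(4),e.mean(0).round(4))
units([.415,.3396,.25])
s,Rt=st();print(Rt.as_matrix().round(3))
E
```

```text
[[ 0.5763 -0.1589  0.131 ]
 [ 0.5508 -0.1578  0.131 ]
 [ 0.5511 -0.1319  0.131 ]
 [ 0.5773 -0.1329  0.131 ]] [ 0.5639 -0.1454  0.131 ]
t 1.1 p [ 0.4609 -0.1354  0.2956] ang xt 90.12 w 0.998 gf 0.0 F [0.3 0.3 0.3]
to [0.415, 0.3396, 0.25] units [19.   -1.8   1.83]
t 1.1 p [ 0.4609 -0.1354  0.2956] ang xt 90.12 w 0.998 gf 0.0 F [0.3 0.3 0.3]
[[-0.002  1.     0.   ]
 [ 1.     0.002 -0.   ]
 [-0.     0.    -1.   ]]
```

Emit:
jog_arm(
  targets=[
    [[19,-1.8,1.6],[0,0,0],60],
    [[19,-1.8,1.6],[0,0,0],60],
    [[19,-1.8,1.6],[0,0,0],60],
    [[19,-1.8,1.6],[0,0,0],60],
    [[19,-1.8,1.6],[0,0,0],60],
    [[19,-1.8,1.6],[0,0,0],60],
    [[19,-1.8,1.6],[0,0,0],60],
    [[19,-1.8,1.6],[0,0,0],60],
  ],
)

```text
time: 2.1
tool_pos: [0.4135, 0.3399, 0.2548]
tool_rot: [-0.0, 0.706, 0.709, -0.001]
contact_force: [0.3, -0.5, -0.7]
gripper_width: 0.599
grasp_force: 0.0
```

```bash
python3 - <<'E'
from h import *
units([.415,.3396,.116])
E
```

```text
t 2.1 p [0.4135 0.3399 0.2548] ang xt 90.23 w 0.599 gf 0.0 F [ 0.3 -0.5 -0.7]
to [0.415, 0.3396, 0.116] units [-0.01  0.07  5.55]
```

Emit:
jog_arm(
  targets=[
    [[0,0.05,2.5],[0,0,0],60],
    [[0,0.05,4.5],[0,0,0],60],
    [[0,0.05,5.5],[0,0,0],60],
    [[0,0.05,5.5],[0,0,0],60],
    [[0,0.05,5.5],[0,0,0],60],
  ],
)

```text
time: 2.72
tool_pos: [0.4167, 0.3379, 0.1196]
tool_rot: [0.0, 0.706, 0.708, 0.001]
contact_force: [0.8, -0.6, -0.6]
gripper_width: 0.601
grasp_force: 0.0
```

```bash
python3 - <<'E'
from h import *
units([.415,.3396,.116])
I,D=grab_frame("scene"); a=cv2.resize(I[200:350,430:580,::-1],(500,500),interpolation=cv2.INTER_CUBIC)
J,D=grab_frame("top"); b=cv2.resize(J[220:340,90:210,::-1],(300,500)[::-1] and (300,300),interpolation=cv2.INTER_CUBIC)
c=np.zeros((500,800,3),np.uint8); c[:,:500]=a; c[:300,500:]=b
cv2.imwrite("pics/g1.png",np.clip(c*1.5,0,255).astype(np.uint8))
E
```

```text
t 2.73 p [0.4167 0.3379 0.1196] ang xt 90.1 w 0.601 gf 0.0 F [ 0.8 -0.6 -0.6]
to [0.415, 0.3396, 0.116] units [ 0.07 -0.07  0.14]
```

View pics/g1.png

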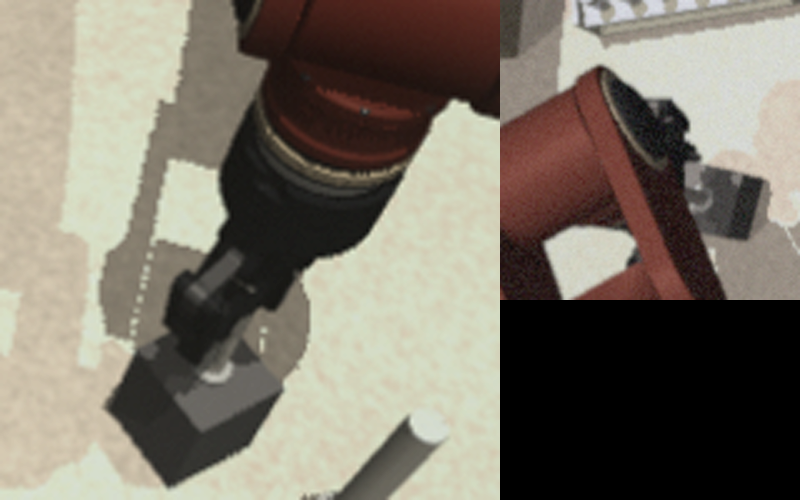

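The stylus handle at crop (225,345) stands between the fingers, above the collar at (215,370), so I'll close.

Emit:
jog_arm(
  targets=[
    [[0,0,0.1],[0,0,0],10],
    [[0,0,0.1],[0,0,0],5],
    [[0,0,0.1],[0,0,0],5],
    [[0,0,0.1],[0,0,0],5],
    [[0,0,0.1],[0,0,0],5],
  ],
)

```text
time: 3.45
tool_pos: [0.4161, 0.3376, 0.116]
tool_rot: [0.0, 0.706, 0.708, 0.0]
contact_force: [-1.4, 0.2, 2.4]
gripper_width: 0.149
grasp_force: 58.4
```

```bash
python3 - <<'E'
from h import *
st()
E
```

```text
t 3.45 p [0.4161 0.3376 0.116 ] ang xt 90.11 w 0.149 gf 58.4 F [-1.4  0.2  2.4]
```

Emit:
jog_arm(
  targets=[
    [[0,0,-1.5],[0,0,0],5],
    [[0,0,-3.5],[0,0,0],5],
    [[0,0,-5.5],[0,0,0],5],
    [[-2,0.6,-6.4],[0,0,0],5],
    [[-4,1.2,-6.4],[0,0,0],5],
    [[-6,1.8,-6.4],[0,0,0],5],
    [[-8,2.4,-6.4],[0,0,0],5],
    [[-10,3,-6.4],[0,0,0],5],
  ],
)

```text
time: 4.45
tool_pos: [0.4914, 0.086, 0.2753]
tool_rot: [-0.0, 0.706, 0.708, -0.0]
contact_force: [0.5, 0.1, -0.5]
gripper_width: 0.145
grasp_force: 58.8
```

```bash
python3 - <<'E'
from h import *
units([.5633,-.1442,.26])
E
```

```text
t 4.45 p [0.4914 0.086  0.2753] ang xt 90.11 w 0.145 gf 58.8 F [ 0.5  0.1 -0.5]
to [0.5633, -0.1442, 0.26] units [-9.21  2.86  0.61]
```

Emit:
jog_arm(
  targets=[
    [[-2,0.6,0],[0,0,0],5],
    [[-4,1.2,0],[0,0,0],5],
    [[-6,1.8,0],[0,0,0],5],
    [[-8,2.4,0],[0,0,0],5],
    [[-9.2,2.85,0.5],[0,0,0],5],
    [[-9.2,2.85,0.5],[0,0,0],5],
    [[-9.2,2.85,0.5],[0,0,0],5],
  ],
)

```text
time: 5.32
tool_pos: [0.5628, -0.1417, 0.2628]
tool_rot: [-0.001, 0.706, 0.708, -0.0]
contact_force: [0.3, -0.1, -0.1]
gripper_width: 0.145
grasp_force: 58.7
```

```bash
python3 - <<'E'
from h import *
units([.5633,-.1442,.24])
I,D=grab_frame("scene"); a=cv2.resize(I[110:210,230:330,::-1],(500,500),interpolation=cv2.INTER_CUBIC)
J,D=grab_frame("top"); b=cv2.resize(J[180:280,340:440,::-1],(300,300),interpolation=cv2.INTER_CUBIC)
c=np.zeros((500,800,3),np.uint8); c[:,:500]=a; c[:300,500:]=b
cv2.imwrite("pics/g2.png",np.clip(c*1.5,0,255).astype(np.uint8)); np.savez("s2.npz",I=I,J=J)
E
```

```text
t 5.33 p [ 0.5628 -0.1417  0.2628] ang xt 90.11 w 0.145 gf 58.7 F [ 0.3 -0.1 -0.1]
to [0.5633, -0.1442, 0.24] units [-0.1   0.02  0.91]
```

View pics/g2.png

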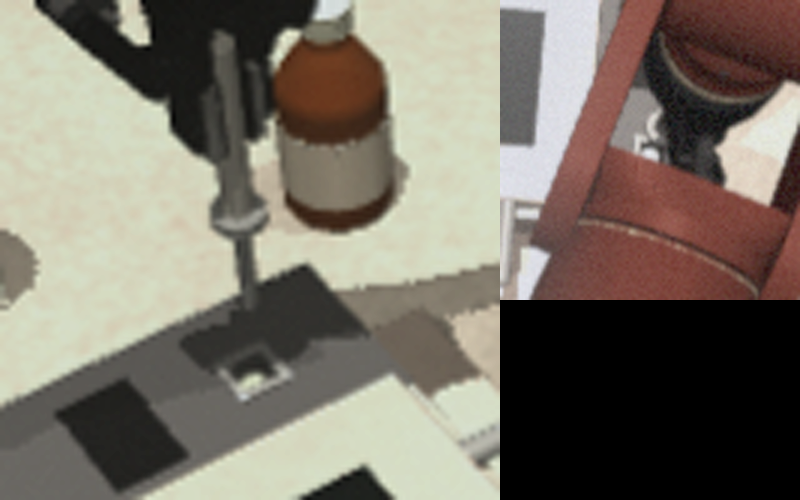

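The tip is at scene crop (249,308), i.e. pixel (279.8,171.6), above the well at crop (255,371). I'll compare the two within this one camera.

```bash
python3 - <<'E'
from h import *
I=np.load("s2.npz")["I"]; g=I.max(2)
print(g[162:176,272:290])
for z in(.170,.172): print(onplane("scene",[(279.8,171.6),(277.9,152.8)],z)[0].round(4), onplane("scene",[(277.9,152.8)],z+.053)[0].round(4))
print(proj("scene",[[.5628,-.1417,.172],[.5628,-.1417,.225]]))
E
```

```text
[[142 142 141 141 130  77  47  46  65 119 142 141 142 142 141 140 136 133]
 [142 141 141 142 130  76  46  46  64 116 142 142 142 139 132 124  94  66]
 [142 141 142 141 131  82  46  45  55 101 141 139 132 119  74  67  34  34]
 [141 141 141 142 136 104  46  46  55  95 131 116  75  66  34  34  33  34]
 [142 142 142 142 141 124  46  48  49  62  67  34  34  33  33  33  34  33]
 [142 142 142 141 142 125  52  55  48  37  33  33  33  33  33  34  33  34]
 [142 143 143 140 133 115  64  54  49  39  32  33  33  33  34  34  34  33]
 [141 141 135 122  84  52  45  54  49  40  34  33  34  34  34  34  33  34]
 [133 121  85  60  56  40  43  54  49  40  34  33  34  34  33  33  35  33]
 [ 86  60  60  59  56  51  39  53  46  35  33  34  35  34  33  34  34  33]
 [ 60  60  61  54  34  33  34  35  36  33  32  34  32  33  34  34  34  34]
 [ 60  60  60  54  33  33  33  34  34  33  34  33  34  34  33  33  33  33]
 [ 56  56  55  50  33  34  33  33  34  33  33  34  34  35  33  34  33  34]
 [ 33  34  33  34  33  33  34  34  34  34  34  34  33  34  33  33  34  33]]
[ 0.5627 -0.1415  0.17  ] [ 0.5617 -0.1412  0.223 ]
[ 0.5637 -0.1397  0.172 ] [ 0.5628 -0.1393  0.225 ]
[[279.59677734 170.89239726]
 [277.20760805 152.16006176]]
```

Emit:
jog_arm(
  targets=[
    [[-0.12,0.05,0.5],[0,0,0],5],
    [[-0.12,0.05,1.1],[0,0,0],5],
    [[-0.12,0.05,1.1],[0,0,0],5],
    [[-0.12,0.05,1.1],[0,0,0],5],
  ],
)

```text
time: 5.92
tool_pos: [0.5642, -0.1451, 0.2354]
tool_rot: [-0.0, 0.706, 0.708, -0.0]
contact_force: [-0.4, -0.2, -0.5]
gripper_width: 0.144
grasp_force: 58.7
```

```bash
python3 - <<'E'
from h import *
units([.564,-.1455,.21])
I,D=grab_frame("scene"); a=cv2.resize(I[140:200,250:310,::-1],(540,540),interpolation=cv2.INTER_CUBIC)
cv2.imwrite("pics/g3.png",np.clip(a*1.5,0,255).astype(np.uint8))
p=state()["tool_pos"]-[0,0,.091]; print(proj("scene",[p]).round(1))
E
```

```text
t 5.92 p [ 0.5642 -0.1451  0.2354] ang xt 90.11 w 0.144 gf 58.7 F [-0.4 -0.2 -0.5]
to [0.564, -0.1455, 0.21] units [-0.02 -0.01  1.02]
[[279.2 179.3]]
```

View pics/g3.png

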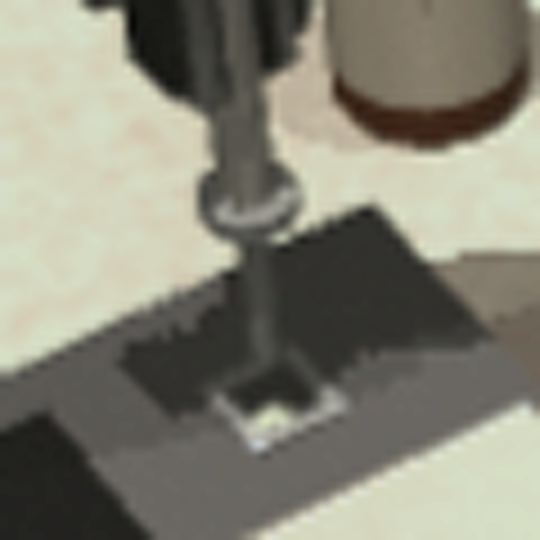

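The tip at px (279.4,180), z 0.144, projects straight down to about (280,184.6), which is the middle of the bezel. I'll go down and press.

Emit:
jog_arm(
  targets=[
    [[0,0,0.5],[0,0,0],5],
    [[0,0,0.8],[0,0,0],5],
    [[0,0,0.95],[0,0,0],5],
    [[0,0,1.05],[0,0,0],5],
    [[0,0,1.05],[0,0,0],5],
  ],
)

```text
time: 6.6
tool_pos: [0.5642, -0.1452, 0.2098]
tool_rot: [-0.0, 0.706, 0.708, -0.0]
contact_force: [-1.4, 0.2, 2.1]
gripper_width: 0.147
grasp_force: 59.1
```

```bash
python3 - <<'E'
from h import *
st()
E
```

```text
t 6.6 p [ 0.5642 -0.1452  0.2098] ang xt 90.11 w 0.147 gf 59.1 F [-1.4  0.2  2.1]
```

Emit:
jog_arm(
  targets=[
    [[0,0,0.08],[0,0,0],5],
    [[0,0,0.16],[0,0,0],5],
    [[0,0,0.16],[0,0,0],5],
  ],
)

```text
time: 6.98
tool_pos: [0.5649, -0.1454, 0.2077]
tool_rot: [0.001, 0.706, 0.708, 0.0]
contact_force: [-3.2, 1.9, 7.2]
gripper_width: 0.147
grasp_force: 60.2
```

```bash
python3 - <<'E'
from h import *
st()
E
```

```text
t 6.97 p [ 0.5649 -0.1454  0.2077] ang xt 90.11 w 0.147 gf 60.2 F [-3.2  1.9  7.2]
```

Emit:
jog_arm(
  targets=[
    [[0,0,0.06],[0,0,0],5],
    [[0,0,0.06],[0,0,0],5],
    [[0,0,0.06],[0,0,0],5],
  ],
)

```text
time: 7.35
tool_pos: [0.5651, -0.1456, 0.2074]
tool_rot: [0.001, 0.706, 0.708, 0.0]
contact_force: [-4.7, 0.9, 12.2]
gripper_width: 0.148
grasp_force: 60.7
```

```bash
python3 - <<'E'
from h import *
st()
E
```

```text
t 7.35 p [ 0.5651 -0.1456  0.2074] ang xt 90.11 w 0.148 gf 60.7 F [-4.7  0.9 12.2]
```

The force rose to 12 N while z barely changed, so the button is fully down. Now lift and go back.

Emit:
jog_arm(
  targets=[
    [[0,0,-1],[0,0,0],5],
    [[0,0,-2],[0,0,0],5],
    [[0.5,-0.2,-2.9],[0,0,0],5],
    [[2.5,-0.8,-2.9],[0,0,0],5],
    [[4.5,-1.4,-2.9],[0,0,0],5],
    [[6.5,-2,-2.9],[0,0,0],5],
    [[8.5,-2.6,-2.9],[0,0,0],5],
    [[10.5,-3.2,-2.9],[0,0,0],5],
  ],
)

```text
time: 8.35
tool_pos: [0.4834, 0.1187, 0.2761]
tool_rot: [0.0, 0.707, 0.708, 0.001]
contact_force: [0.1, -0.1, -0.2]
gripper_width: 0.144
grasp_force: 58.9
```

```bash
python3 - <<'E'
from h import *
units([.4161,.3376,.20])
E
```

```text
t 8.35 p [0.4834 0.1187 0.2761] ang xt 90.09 w 0.144 gf 58.9 F [ 0.1 -0.1 -0.2]
to [0.4161, 0.3376, 0.2] units [ 8.76 -2.68  3.04]
```

Emit:
jog_arm(
  targets=[
    [[2,-0.6,0],[0,0,0],5],
    [[4,-1.2,0],[0,0,0],5],
    [[6,-1.8,0.5],[0,0,0],5],
    [[8,-2.4,1.5],[0,0,0],5],
    [[8.7,-2.68,3],[0,0,0],5],
    [[8.7,-2.68,3],[0,0,0],5],
    [[8.7,-2.68,3],[0,0,0],5],
    [[8.7,-2.68,3],[0,0,0],5],
  ],
)

```text
time: 9.35
tool_pos: [0.418, 0.3343, 0.2037]
tool_rot: [0.001, 0.707, 0.707, 0.002]
contact_force: [-0.5, 0.4, -1.4]
gripper_width: 0.142
grasp_force: 58.9
```

```bash
python3 - <<'E'
from h import *
units([.4161,.3376,.116])
I,D=grab_frame("scene"); a=cv2.resize(I[260:340,450:530,::-1],(560,560),interpolation=cv2.INTER_CUBIC)
cv2.imwrite("pics/g4.png",np.clip(a*1.5,0,255).astype(np.uint8))
p=state()["tool_pos"]-[0,0,.091]; print(proj("scene",[p,p*[1,1,0]+[0,0,.075]]).round(1))
E
```

```text
t 9.35 p [0.418  0.3343 0.2037] ang xt 90.02 w 0.142 gf 58.9 F [-0.5  0.4 -1.4]
to [0.4161, 0.3376, 0.116] units [ 0.13 -0.09  3.51]
[[495.  300. ]
 [489.8 309.8]]
```

View pics/g4.png

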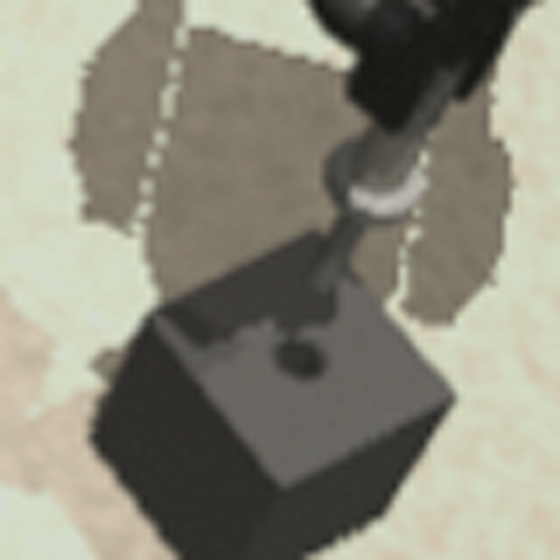

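The tip is at crop (322,285) and the hole at (300,358). I'll check their offset against the recorded grasp pose.

```bash
python3 - <<'E'
from h import *
h=onplane("scene",[(492.4,310.6)],.075)[0]; t=onplane("scene",[(495.7,300.5)],.1127)[0]; print(h.round(4),t.round(4),(h-t).round(4))
units([.4161,.3376,.116])
E
```

```text
[0.4153 0.3385 0.075 ] [0.4177 0.3359 0.1127] [-0.0025  0.0026 -0.0377]
t 9.4 p [0.4178 0.3343 0.2035] ang xt 90.02 w 0.142 gf 58.9 F [ 0.7 -1.   0. ]
to [0.4161, 0.3376, 0.116] units [ 0.13 -0.08  3.5 ]
```

Both estimates agree: about +3 mm in y and -2 mm in x.

Emit:
jog_arm(
  targets=[
    [[0.12,-0.08,0.3],[0,0,0],5],
    [[0.12,-0.08,0.6],[0,0,0],5],
    [[0.12,-0.08,0.6],[0,0,0],5],
    [[0.12,-0.08,0.6],[0,0,0],5],
  ],
)

```text
time: 9.9
tool_pos: [0.4144, 0.3375, 0.1863]
tool_rot: [-0.0, 0.706, 0.708, -0.0]
contact_force: [1.0, -0.5, 0.2]
gripper_width: 0.15
grasp_force: 58.9
```

```bash
python3 - <<'E'
from h import *
units([.4161,.3376,.116])
E
```

```text
t 9.9 p [0.4144 0.3375 0.1863] ang xt 90.11 w 0.15 gf 58.9 F [ 1.  -0.5  0.2]
to [0.4161, 0.3376, 0.116] units [0.   0.07 2.81]
```

Emit:
jog_arm(
  targets=[
    [[0,0.05,0.3],[0,0,0],5],
    [[0,0.05,0.6],[0,0,0],5],
    [[0,0.05,0.9],[0,0,0],5],
    [[0,0.05,1.2],[0,0,0],5],
    [[0,0.05,1.2],[0,0,0],5],
  ],
)

```text
time: 10.52
tool_pos: [0.4151, 0.3372, 0.1553]
tool_rot: [-0.0, 0.706, 0.708, -0.001]
contact_force: [0.4, -0.2, -1.3]
gripper_width: 0.151
grasp_force: 58.9
```

```bash
python3 - <<'E'
from h import *
units([.4161,.3376,.116])
E
```

```text
t 10.53 p [0.4151 0.3372 0.1553] ang xt 90.1 w 0.151 gf 58.9 F [ 0.4 -0.2 -1.3]
to [0.4161, 0.3376, 0.116] units [0.02 0.04 1.57]
```

Emit:
jog_arm(
  targets=[
    [[0,0.03,0.4],[0,0,0],5],
    [[0,0.03,0.8],[0,0,0],5],
    [[0,0.03,1.2],[0,0,0],5],
    [[0,0.03,1.45],[0,0,0],5],
    [[0,0.03,1.5],[0,0,0],5],
    [[0,0.03,1.5],[0,0,0],5],
  ],
)

```text
time: 11.28
tool_pos: [0.4166, 0.3376, 0.1191]
tool_rot: [0.0, 0.706, 0.708, 0.0]
contact_force: [0.4, -0.3, -0.4]
gripper_width: 0.143
grasp_force: 58.8
```

```bash
python3 - <<'E'
from h import *
units([.4161,.3376,.116])
E
```

```text
t 11.28 p [0.4166 0.3376 0.1191] ang xt 90.11 w 0.143 gf 58.8 F [ 0.4 -0.3 -0.4]
to [0.4161, 0.3376, 0.116] units [-0.   -0.02  0.12]
```

Emit:
jog_arm(
  targets=[
    [[0,0,0.1],[0,0,0],5],
    [[0,0,0.1],[0,0,0],5],
    [[0,0,0.1],[0,0,0],30],
    [[0,0,0.1],[0,0,0],60],
    [[0,0,0.1],[0,0,0],60],
    [[0,0,-2],[0,0,0],60],
    [[0,0,-4],[0,0,0],60],
    [[0,0,-6],[0,0,0],60],
  ],
)

```text
time: 12.28
tool_pos: [0.4163, 0.3375, 0.2706]
tool_rot: [0.0, 0.706, 0.708, 0.0]
contact_force: [0.2, -0.1, 0.1]
gripper_width: 0.6
grasp_force: 0.0
```

```bash
python3 - <<'E'
from h import *
units([.478,.025,.24])
I,D=grab_frame("scene"); P=cloud("scene",D)
s=(abs(P[...,0]-.418)<.04)&(abs(P[...,1]-.338)<.04)&(P[...,2]>.09)&(P[...,2]<.175)
v,u=np.nonzero(s);print(s.sum(),P[s].mean(0),P[s].max(0),u.min(),u.max(),v.min(),v.max())
E
```

```text
t 12.28 p [0.4163 0.3375 0.2706] ang xt 90.1 w 0.6 gf 0.0 F [ 0.2 -0.1  0.1]
to [0.478, 0.025, 0.24] units [-12.5    2.45   1.22]
232 [0.42137512 0.33920238 0.13457475] [0.42597736 0.34529418 0.16659269] 490 508 284 310
```

Emit:
jog_arm(
  targets=[
    [[-2.4,0.5,0],[0,0,0.2],60],
    [[-4.8,1,0.2],[0,0,0.5],60],
    [[-7.2,1.5,0.6],[0,0,0.5],60],
    [[-9.6,2,1.2],[0,0,0.5],60],
    [[-12,2.4,1.8],[0,0,0.5],60],
    [[-12.6,2.42,2.4],[0,0,0.5],60],
    [[-12.6,2.42,2.4],[0,0,0.5],60],
    [[-12.6,2.42,2.4],[0,0,0.5],60],
  ],
)

```text
time: 13.32
tool_pos: [0.4776, 0.0239, 0.2094]
tool_rot: [-0.0, 0.73, 0.683, 0.0]
contact_force: [0.5, -0.6, 0.1]
gripper_width: 0.596
grasp_force: 0.0
```

```bash
python3 - <<'E'
from h import *
units([.477,.022,.117])
I,D=grab_frame("scene"); a=cv2.resize(I[130:270,290:430,::-1],(560,560),interpolation=cv2.INTER_CUBIC)
cv2.imwrite("pics/g5.png",np.clip(a*1.5,0,255).astype(np.uint8))
print(proj("scene",[[.477,.022,.138]]))
E
```

```text
t 13.32 p [0.4776 0.0239 0.2094] ang xt 86.2 w 0.596 gf 0.0 F [ 0.5 -0.6  0.1]
to [0.477, 0.022, 0.117] units [-0.08 -0.02  3.7 ]
[[360.737921   207.42678709]]
```

View pics/g5.png

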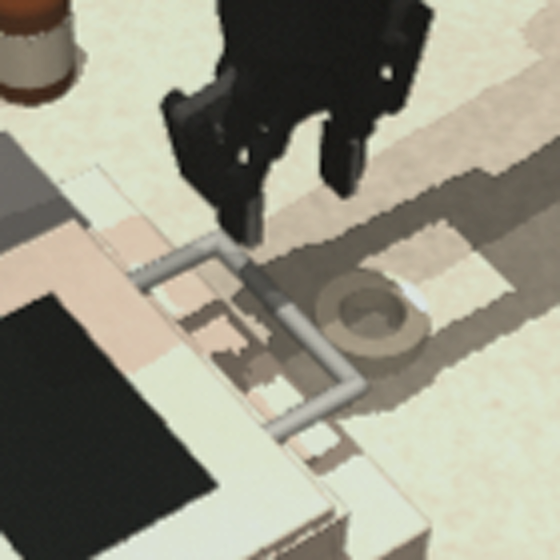

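The bar runs from crop (215,242) to (360,382), so its middle is at px (361.6,207.6), against (360.7,207.4) predicted. I'll descend and grip.

Emit:
jog_arm(
  targets=[
    [[-0.05,0,1.5],[0,0,0],60],
    [[-0.05,0,2.8],[0,0,0],60],
    [[-0.05,0,3.7],[0,0,0],60],
    [[-0.05,0,3.7],[0,0,0],60],
    [[-0.05,0,3.7],[0,0,0],30],
    [[-0.05,0,3.7],[0,0,0],5],
    [[-0.05,0,3.7],[0,0,0],5],
    [[-0.05,0,3.7],[0,0,0],5],
  ],
)

```text
time: 14.38
tool_pos: [0.4765, 0.0218, 0.1177]
tool_rot: [-0.001, 0.731, 0.683, -0.001]
contact_force: [-6.5, 2.0, 5.3]
gripper_width: 0.112
grasp_force: 58.4
```

```bash
python3 - <<'E'
from h import *
st()
E
```

```text
t 14.38 p [0.4765 0.0218 0.1177] ang xt 86.09 w 0.112 gf 58.4 F [-6.5  2.   5.3]
```

Emit:
jog_arm(
  targets=[
    [[0,0,-0.45],[0,0,0],5],
    [[0,0.05,-0.94],[0,0,0],5],
    [[0,0.13,-1.4],[0,0,0],5],
    [[0,0.22,-1.86],[0,0,0],5],
    [[0,0.34,-2.31],[0,0,0],5],
    [[0,0.47,-2.77],[0,0,0],5],
    [[0,0.82,-3.64],[0,0,0],5],
    [[0,0.82,-3.64],[0,0,0],5],
  ],
)

```text
time: 15.38
tool_pos: [0.4967, 0.0201, 0.2105]
tool_rot: [-0.001, 0.731, 0.683, -0.001]
contact_force: [-13.3, 2.4, 4.6]
gripper_width: 0.118
grasp_force: 58.6
```

```bash
cat >> h.py <<'E'
def cov():
    s,Rt=st(); d=(s["tool_pos"]-np.array([.4765,.0218,.1177])); b=d@np.array([.9977,-.068,0]); u=d[2]
    print("back,up",round(b,4),round(u,4),"theta by dir",round(np.arctan2(u+.006,.235-b)-.0255,3),"r",round(np.hypot(u+.006,.235-b),4),"theta by z",round(np.arcsin(min(1,(u+.006)/.23508))-.0255,3),"units from start b,u",round(b/.025,2),round(u/.025,2))
E
python3 - <<'E'
from h import *
cov()
E
```

```text
t 15.38 p [0.4967 0.0201 0.2105] ang xt 86.11 w 0.118 gf 58.6 F [-13.3   2.4   4.6]
back,up 0.0203 0.0928 theta by dir 0.406 r 0.2363 theta by z 0.408 units from start b,u 0.81 3.71
```

Emit:
jog_arm(
  targets=[
    [[0,0.17,-0.42],[0,0,0],5],
    [[0,0.38,-0.84],[0,0,0],5],
    [[0,0.63,-1.23],[0,0,0],5],
    [[0,0.89,-1.62],[0,0,0],5],
    [[0,1.18,-1.99],[0,0,0],5],
    [[0,1.48,-2.36],[0,0,0],5],
    [[0,2.14,-3.03],[0,0,0],5],
    [[0,2.14,-3.03],[0,0,0],5],
  ],
)

```text
time: 16.38
tool_pos: [0.5514, 0.0157, 0.289]
tool_rot: [0.001, 0.731, 0.683, -0.0]
contact_force: [-12.6, -0.7, 11.6]
gripper_width: 0.112
grasp_force: 60.3
```

```bash
python3 - <<'E'
from h import *
cov()
E
```

```text
t 16.38 p [0.5514 0.0157 0.289 ] ang xt 86.08 w 0.112 gf 60.3 F [-12.6  -0.7  11.6]
back,up 0.0751 0.1713 theta by dir 0.812 r 0.2387 theta by z 0.829 units from start b,u 3.01 6.85
```

Emit:
jog_arm(
  targets=[
    [[0,-0.05,-0.1],[0,0,0],5],
    [[0,0.15,-0.3],[0,0,0],5],
    [[0,0.4,-0.5],[0,0,0],5],
    [[0,0.65,-0.67],[0,0,0],5],
    [[0,0.65,-0.67],[0,0,0],5],
  ],
)

```text
time: 17.0
tool_pos: [0.5679, 0.0144, 0.3038]
tool_rot: [0.001, 0.731, 0.682, 0.0]
contact_force: [-7.6, -1.6, 8.7]
gripper_width: 0.116
grasp_force: 59.0
```

```bash
cat >> h.py <<'E'
def panel():
    # panel angle: points in vertical slices between hinge and handle, both cameras
    for n in("scene","top"):
        I,D=grab_frame(n); P=cloud(n,D); d=P-np.array([.4765,.0218,0]); b=d@np.array([.9977,-.068,0]); y=d@np.array([.068,.9977,0])
        m=(abs(y)<.108)&(P[...,2]>.16)&(b>.05)&(b<.26)&(P[...,2]<.4)
        bb,z=b[m],P[...,2][m]; 
        if len(bb)<150: print(n,"few",len(bb)); continue
        best=None; rng=np.random.default_rng(0)
        for _ in range(300):
            i,j=rng.integers(len(bb),size=2); v=np.array([bb[j]-bb[i],z[j]-z[i]]); L=np.hypot(*v)
            if L<.05: continue
            e=abs((bb-bb[i])*v[1]-(z-z[i])*v[0])/L; k=e<.003
            if best is None or k.sum()>best.sum(): best=k
        v=cv2.fitLine(np.c_[bb[best],z[best]].astype(np.float32),cv2.DIST_L2,0,.01,.01).ravel()
        print(n,"pts",len(bb),"inl",best.sum(),"theta",round(float(np.arctan(-v[1]/v[0])),3))
E
python3 - <<'E'
from h import *
cov(); panel()
E
```

```text
t 17.0 p [0.5679 0.0144 0.3038] ang xt 86.07 w 0.116 gf 59.0 F [-7.6 -1.6  8.7]
back,up 0.0917 0.1861 theta by dir 0.904 r 0.2397 theta by z 0.931 units from start b,u 3.67 7.45
scene pts 9311 inl 7639 theta 0.881
top pts 894 inl 700 theta 0.884
```

Emit:
jog_arm(
  targets=[
    [[0,0.18,-0.2],[0,0,0],5],
    [[0,0.4,-0.37],[0,0,0],5],
    [[0,0.62,-0.53],[0,0,0],5],
    [[0,0.88,-0.71],[0,0,0],5],
    [[0,0.88,-0.71],[0,0,0],5],
    [[0,0.88,-0.71],[0,0,0],5],
  ],
)

```text
time: 17.85
tool_pos: [0.5896, 0.0127, 0.3193]
tool_rot: [0.001, 0.731, 0.682, -0.0]
contact_force: [-4.1, -4.3, 5.2]
gripper_width: 0.112
grasp_force: 59.4
```

```bash
python3 - <<'E'
from h import *
cov(); panel()
E
```

```text
t 17.85 p [0.5896 0.0127 0.3193] ang xt 86.06 w 0.112 gf 59.4 F [-4.1 -4.3  5.2]
back,up 0.1135 0.2016 theta by dir 1.016 r 0.2405 theta by z 1.056 units from start b,u 4.54 8.06
scene pts 8696 inl 7200 theta 0.995
top pts 1023 inl 751 theta 0.98
```

Emit:
jog_arm(
  targets=[
    [[0,-0.31,0.22],[0,0,0],5],
    [[0,-0.7,0.49],[0,0,0],5],
    [[0,-0.98,0.72],[0,0,0],5],
    [[0,-1.28,0.96],[0,0,0],5],
    [[0,-1.55,1.22],[0,0,0],5],
    [[0,-1.82,1.48],[0,0,0],5],
    [[0,-1.82,1.48],[0,0,0],5],
    [[0,-1.82,1.48],[0,0,0],5],
  ],
)

```text
time: 18.95
tool_pos: [0.5439, 0.0164, 0.282]
tool_rot: [0.001, 0.731, 0.683, -0.0]
contact_force: [-6.5, -2.5, 6.0]
gripper_width: 0.113
grasp_force: 61.0
```

```bash
python3 - <<'E'
from h import *
cov(); panel()
E
```

```text
t 18.95 p [0.5439 0.0164 0.282 ] ang xt 86.09 w 0.113 gf 61.0 F [-6.5 -2.5  6. ]
back,up 0.0676 0.1643 theta by dir 0.768 r 0.2388 theta by z 0.785 units from start b,u 2.7 6.57
scene pts 9681 inl 7802 theta 0.746
top pts 775 inl 641 theta 0.749
```

Emit:
jog_arm(
  targets=[
    [[0,0,0],[0,0,0],5],
    [[0,0,0],[0,0,0],5],
    [[0,0,0],[0,0,0],5],
    [[0,0,0],[0,0,0],5],
  ],
)

```text
time: 19.55
tool_pos: [0.5439, 0.0164, 0.2821]
tool_rot: [0.001, 0.731, 0.683, -0.0]
contact_force: [-5.3, -3.4, 5.9]
gripper_width: 0.114
grasp_force: 61.0
```

```bash
python3 - <<'E'
from h import *
cov(); panel(); print(abs(state()["joint_vel"]).max())
I,D=grab_frame("scene"); cv2.imwrite("pics/f.png",I[:,:,::-1])
E
```

```text
t 19.55 p [0.5439 0.0164 0.2821] ang xt 86.09 w 0.114 gf 61.0 F [-5.3 -3.4  5.9]
back,up 0.0677 0.1644 theta by dir 0.769 r 0.2388 theta by z 0.785 units from start b,u 2.71 6.57
scene pts 9670 inl 7783 theta 0.745
top pts 771 inl 647 theta 0.747
0.0017584865776475893
```

View pics/f.png

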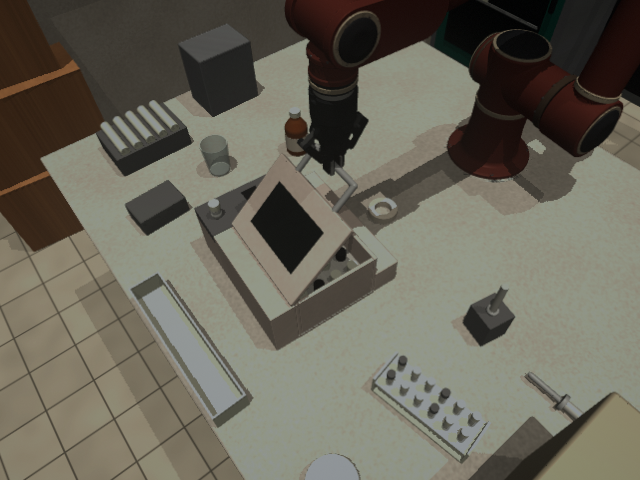

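The cover is held at about 0.746 rad and the stylus stands in its holder at (500,297). The larger look-alike stylus is now lying flat at (560,395). It had been standing unsupported on its tip, I recorded no contact with it, and it can't be stood up again without releasing the cover. Handing in.

```bash
python3 -c "
from plant import *
print(job_done())"
```

```text
the job is handed in; nothing more can be done
None
```

The job is handed in (no verdict was returned): button pressed to its stop, stylus back in its holder, cover raised to about 0.99 rad and now held still by its handle at about 0.746 rad. One exception: the larger look-alike stylus ended up lying on the bench; I felt no contact with it, but I can't rule out that the arm knocked it over.

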